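# Set the batch number in the window dial and lock it

## Robot

A 6-joint arm with a two-finger parallel gripper is mounted at the origin on a cart in front of the work surface, level with it; the furniture and walls round the work are solid. World frame = base frame: x ahead of the robot, y to its left, z up, the work surface at z = 0. Lengths are in m, angles in rad, forces in N, time in s.
With the tool pointing down it reaches from about 0.3 to 0.875 m from the base axis. Payload 6.4 kg.
Tool frame: the origin (TCP) lies between the finger pads; the fingertips stand 8 mm ahead of it and the grasp point (between the pads) lies 11 mm behind it; z points along the fingers, y is the line along which they close (so a half turn about z gives the same grasp; the last joint's range is limited). The gripper opens to 88 mm and grips with 3 to 60 N. Pads are 18 mm wide; open, the fingers measure 123 mm over their backs; the gripper's body (75 mm by 187 mm) begins 45 mm behind the grasp point.
Start: joints at [1.12, 0.181, 1.607, -0, 1.354, -0.206], TCP at [0.139, 0.558, 0.247] pointing down, gripper open.
Joint ranges: [-2.99, 2.99], [-0.89, 2.07], [0.3, 2.58], [-1.14, 4.28], [0, 2.63], [-3.12, 3.12]. Speed limits (rad/s): [2.57, 2.57, 3.01, 3.14, 3.14, 3.14].

## Interface

Orientations are given as a unit quaternion [x, y, z, w].
In Python, from station import env gives the robot as it stands. The module is installed in compiled form; this text tells all that it offers. Calls block until the motion is done:
- env.reach(position, orientation): joint-space move of the TCP to a pose.
- env.movel(position, vel=0.15, frame=None, force_limit=None): straight line of the TCP; frame=None keeps the orientation; vel is the mean speed in m/s. With force_limit (N) it stops when the force on the tool has changed by that much, and returns True; else False.
- env.set_joints(angles): joint-space move.
- env.release() and env.grab(force=None): open the fingers fully, or close them until they stop; force is the grip in N (None keeps the last).
- env.sleep(seconds).
- env.solve_ik(position, orientation): joint angles nearest the present ones, or None.
- env.sense(): the state.
- env.get_image(name): name is "scene" or "top" or "wrist"; returns a dict with "frame" (420x560x3 uint8, red, green, blue), "z_map" (420x560 float32, m along the optical axis (not along the pixel's ray), 0 where there is no reading), "K" (3x3 intrinsics, pixels), "cam_to_world" (4x4, takes a point from camera to world coordinates). Camera axes: x right, y up, looking along -z (the intrinsics and any distortion apply to the point x, -y, -z); pixel columns grow to the right and rows downward; lengths in m; the calibration is good to about 2 mm. The wrist camera is an equidistant fisheye: a pixel r from the principal point sees the ray r / f radians off the axis. A picture is of the moment at which its call begins.
A pose or a line that the arm cannot do raises env.PlanningError and nothing moves.
- env.sign_off(): hands the job in; it is judged then, once.
The state is a dict: "t": time; "joint_positions": joint angles; "joint_vel": joint speeds; "joint_torque": joint torques, N m; "position": TCP position; "ee_rot": TCP orientation; "contact_force": force on the tool from outside, world axes, zero at the start; "moment": the same for the moment, N m; "finger_gap": finger opening in m; "finger_force": force on a finger pad.
Only numpy, scipy, OpenCV 4.12 (cv2) and the standard library are available. Lean on these libraries where they do the work, as an engineer would, in place of code of your own. Each camera call takes 0.05 s, during which the arm holds its last target. There are 200 camera calls.

## Task

Turn the black knob of the grey slide-label numberer until the number 5 stands centred in its little window. Only then press the red locking plunger down until it is felt to bottom firmly (about 12 N, and never harder than 25 N), then let go; do not disturb the slide box, the dish and the tape roll around it.

Things in the scene. Friction and masses are not known exactly. Their poses are not given: they have to be found in the camera images.
- numberer: slide-label numberer: grey box fixed to the worktop, 154 x 136 mm, 44 mm high. Origin on the knob's vertical axis at worktop height, z up; spans x -64..+90, y -68..+68 mm. The window (29 x 24 mm, black bezel, orange marks) is centred 42 mm from the knob axis on the -x side (nearest the robot), the plunger on the +x side. Place and yaw (up to 0.5 rad) vary.
- wheel (a joint): angle of the white number wheel under the window (rad). Number k (black digits 0 to 9) is centred in the window at 0.6283 x k: 5 is at 3.1416. Grows clockwise seen from above; end stops just outside 0 and 9. Starts between 0.2 and 2.2, often between two numbers. Drag 0.2 N m; stays where it is left.
- knob_grip (a point): centre of the grip of the black round fluted knob, on the vertical turning axis, 42 mm over the box's top (86 mm over the worktop). Grip 40 mm across, 25 to 55 mm over the box's top; pinch from above at any yaw. Turns 0.4 rad freely before it takes the wheel along, either way, so its angle does not tell the number. Clockwise from above raises it. Slips if pinched with less than some 10 N.
- plunger_top (a point): centre of the top of the red locking plunger, a round button 24 mm across, 64 mm from the knob axis at the box's +x side; 20 mm over the box's top (64 mm over the worktop) while up. Pressed straight down.
- plunger (a joint): how far the plunger is down (m), 0 = up, as it starts. Steady drag 4 N, no spring: it stays where left. Its round pin enters a notch of the wheel only with a number centred (an error of up to 0.1 rad is drawn in at the cost of more force). It bottoms on a firm seat 8 to 12 mm down; that depth differs each time and is not shown: press on until the force rises to 12 N or a little more.
- slide_box_mid (a point): centre of the beige slide box (75 x 98 mm, 35 mm high), standing at the box's -y side; to be left alone
- dish3_mid (a point): centre of the culture dish (63 mm across, 16 mm high) at the box's +y side; to be left alone
- tape_roll_mid (a point): centre of the green roll of labelling tape lying flat (68 mm across, 19 mm high) beyond the box's +x side; to be left alone
Things that resemble listed ones, but are neither listed nor needed, are in the scene too. What is meant by the numberer is not pink, and is the larger of those in its own colour.

How it is judged:
On the way, in this order (a step that is already met when the one before it is completed fails the run):
1. the number 5 stands centred in the window (within 0.12 rad) with the plunger still up (value of joint wheel between 3.0216 and 3.2616 rad and value of joint plunger below 0.003 m), for 0.2 s.
2. the plunger is in the notch, more than 7 mm down, and pressed against its seat with more than 9 N (value of joint wheel between 3.0616 and 3.2216 rad and value of joint plunger above 0.007 m and contact force between the fingers and plunger above 9 N), for 0.05 s.
At the end, for the whole second after the job is handed in: The number 5 stands in the window (wheel within 0.08 rad of 3.1416), the plunger is locked more than 7 mm down, and the slide box, dish and tape roll are within 20 mm of where they stood (value of joint wheel between 3.0616 and 3.2216 rad and value of joint plunger above 0.007 m and distance of each of slide_box_mid, dish3_mid, tape_roll_mid from where it was at the start of the episode below 0.02 m); the robot touches nothing.
It fails at once if the plunger is pressed harder than 25 N (contact force between any of the fingers, the arm and plunger above 25 N).
It fails at once if the plunger is pushed in (more than 5 mm) while 5 is not centred (off by more than 0.15 rad) (value of joint plunger above 0.005 m and not (value of joint wheel between 2.9916 and 3.2916 rad)).
It fails at once if the slide box is pushed more than 20 mm (distance of slide_box_mid from where it was at the start of the episode above 0.02 m).
It fails at once if the dish is pushed more than 20 mm (distance of dish3_mid from where it was at the start of the episode above 0.02 m).
It fails at once if the tape roll is pushed more than 20 mm (distance of tape_roll_mid from where it was at the start of the episode above 0.02 m).
It also fails if it takes over 72 s, if anything falls off the work surface, if the arm or the gripper's body presses on something with over 40 N, if the wrist force passes 120 N, or if a joint passes its speed limit or range.

## Working session

There is one attempt and no reset: what is moved stays moved. The work goes in short steps, each a Python script; the robot and the scene stay as the last script left them, time stands still between calls to the robot, and variables do not carry over. Pictures are saved under pics/ and viewed, at most 10 in all, crops included, and the job is handed in when it is done.

```bash
mkdir -p pics; cat > h.py <<'E'
import numpy as np, cv2
from station import env
def shot(n,f=None):
    im=env.get_image(n)
    if f: cv2.imwrite('pics/'+f,im['frame'][:,:,::-1])
    return im
def cloud(im):
    z=im['z_map'];K=im['K'];v,u=np.mgrid[:z.shape[0],:z.shape[1]]
    p=np.stack([(u-K[0,2])/K[0,0]*z,-(v-K[1,2])/K[1,1]*z,-z],-1)
    T=im['cam_to_world'];return p@T[:3,:3].T+T[:3,3]
def quat(a): # tool down, tool y axis along world angle a
    from scipy.spatial.transform import Rotation as R
    y=np.array([np.cos(a),np.sin(a),0]);z=np.array([0,0,-1.]);x=np.cross(y,z)
    return R.from_matrix(np.stack([x,y,z],1)).as_quat()
E
python3 - <<'E'
from h import *
im=shot('top','top.png');shot('scene','scene.png')
print(im['K'],im['cam_to_world'],env.sense())
E
```

```text
[[487.78000644   0.         281.73561672]
 [  0.         487.78000644 210.51009091]
 [  0.           0.           1.        ]] [[ 1.65628078e-02  9.90116182e-01 -1.39268157e-01  4.00634730e-01]
 [-9.99862332e-01  1.62627591e-02 -3.29225779e-03  1.61779564e-01]
 [-9.94833209e-04  1.39303514e-01  9.90249232e-01  1.04606374e+00]
 [ 0.00000000e+00  0.00000000e+00  0.00000000e+00  1.00000000e+00]] {'t': 0.1, 'joint_positions': array([ 1.11969691e+00,  1.81496202e-01,  1.60788327e+00,  7.95586430e-06,
        1.35381124e+00, -2.06282570e-01]), 'joint_vel': array([-0.00096935, -0.00168372, -0.00085679, -0.00054772,  0.00095342,
       -0.00034618]), 'joint_torque': array([-3.12925995e-04, -4.34821057e+01, -3.42696226e+01,  7.04444479e-02,
        3.41589341e-02, -3.65504286e-05]), 'position': array([0.13913152, 0.55743411, 0.24589562]), 'ee_rot': array([ 1.22103777e-01,  9.92517017e-01, -7.55002392e-04, -2.61606990e-04]), 'contact_force': array([ 0.33735119, -0.28684925,  0.38765273]), 'moment': array([-0.00199474, -0.00983921,  0.01241604]), 'finger_force': 0.0, 'finger_gap': 0.08815438443725368}
```

View pics/top.png

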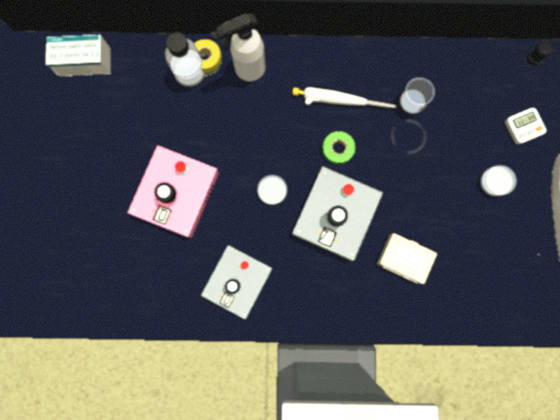

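View pics/scene.png

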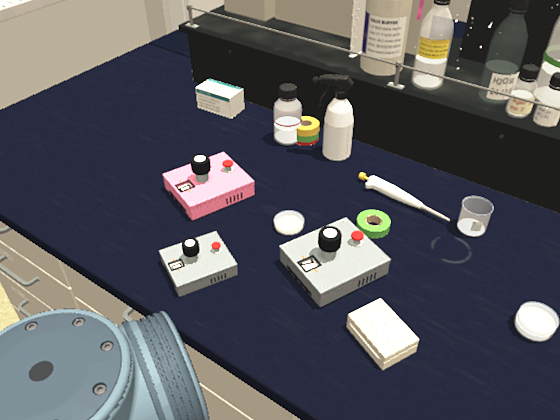

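The top view shows the larger grey numberer: knob at about (338,215), plunger (349,189), window (327,237). The tape roll is at (339,147), the dish at (272,190) and the slide box at (408,259). Next I measure the pose from the plunger, window and box.

```bash
cat >> h.py <<'E'
def ray(im,u,v,h):
    K=im['K'];T=im['cam_to_world']
    d=T[:3,:3]@np.array([(u-K[0,2])/K[0,0],-(v-K[1,2])/K[1,1],-1]);o=T[:3,3]
    return o+d*(h-o[2])/d[2]
def largest(m,near,rad):
    n,l,s,c=cv2.connectedComponentsWithStats(m.astype(np.uint8))
    k=[i for i in range(1,n) if np.hypot(*(c[i]-near))<rad]
    i=max(k,key=lambda i:s[i,4]);return l==i,c[i]
E
python3 - <<'E'
from h import *
im=env.get_image('top');P=cloud(im);F=im['frame'].astype(int);r,g,b=F[...,0],F[...,1],F[...,2]
m,c=largest((r>120)&(g<70)&(b<70),(349,189),12)
print('plunger',m.sum(),c,ray(im,*c,.064),np.median(P[m],0))
# box top by height
m,c=largest((abs(P[...,2]-.044)<.008),(338,215),30)
q=P[m];print(m.sum(),np.median(q[:,2]))
cn,_=cv2.findContours(m.astype(np.uint8),cv2.RETR_EXTERNAL,cv2.CHAIN_APPROX_NONE)
cn=max(cn,key=cv2.contourArea)[:,0]
W=np.array([ray(im,u,v,.044)[:2] for u,v in cn]).astype(np.float32)
rect=cv2.minAreaRect(W);print(rect)
# knob top by height
m,c=largest((P[...,2]>.085)&(P[...,2]<.115),(338,215),20)
print('knob',m.sum(),c,np.median(P[m],0),P[m].min(0),P[m].max(0))
m,c=largest((r<70)&(g<70)&(b<70),(327,237),8);print('win',m.sum(),c,ray(im,*c,.044))
E
```

```text
plunger 1 [347. 187.] [0.58953213 0.03228683 0.064     ] [0.58971077 0.03216436 0.06307123]
4342 0.04353655443204285
((0.5390816926956177, 0.05027870088815689), (0.13587422668933868, 0.15466861426830292), 66.77677917480469)
knob 338 [337.31952663 215.0739645 ] [0.52660768 0.05632477 0.09840352] [0.50734627 0.03654185 0.08507649] [0.5473126  0.07577265 0.10412943]Traceback (most recent call last):
  File "<stdin>", line 15, in <module>
  File "h.py", line 22, in largest
    i=max(k,key=lambda i:s[i,4]);return l==i,c[i]
ValueError: max() iterable argument is empty
```

```bash
python3 - <<'E'
from h import *
im=env.get_image('top');F=im['frame'].astype(int);r,g,b=F[...,0],F[...,1],F[...,2]
m,c=largest((r>110)&(g<r*.6)&(b<r*.6),(349,189),12)
print('plunger',m.sum(),c,ray(im,*c,.064))
yaw=np.radians(66.77677917-90)
k=np.array([.527,.0556]);print(yaw,k+.064*np.array([np.cos(yaw),np.sin(yaw)]))
for a in np.arange(-3,3.2,.5):
    q=env.solve_ik([*k,.20],quat(a)); print(round(a,2),None if q is None else np.round(q,2))
env.reach([*k,.22],quat(yaw+np.pi/2))
print(env.sense()['t'],env.sense()['joint_positions'])
w=shot('wrist','w1.png')
E
```

```text
plunger 94 [347.94680851 188.9787234 ] [0.58544774 0.03035909 0.064     ]
-0.40532166640123035 [0.58581444 0.03036388]
-3.0 [-0.12  0.13  1.77 -0.    1.25  2.88]
-2.5 [-0.12  0.13  1.77 -0.    1.25  2.38]
-2.0 [-0.12  0.13  1.77 -0.    1.25  1.88]
-1.5 [-0.12  0.13  1.77 -0.    1.25  1.38]
-1.0 [-0.12  0.13  1.77 -0.    1.25  0.88]
-0.5 [-0.12  0.13  1.77 -0.    1.25  0.38]
0.0 [-0.12  0.13  1.77 -0.    1.25 -0.12]
0.5 [-0.12  0.13  1.77 -0.    1.25 -0.62]
1.0 [-0.12  0.13  1.77 -0.    1.25 -1.12]
1.5 [-0.12  0.13  1.77 -0.    1.25 -1.62]
2.0 [-0.12  0.13  1.77 -0.    1.25 -2.12]
2.5 [-0.12  0.13  1.77 -0.    1.25 -2.62]
3.0 None
2.4667 [-1.17636224e-01  1.06051760e-01  1.74735648e+00  2.29881940e-04
  1.28805732e+00 -1.28433417e+00]
```

View pics/w1.png

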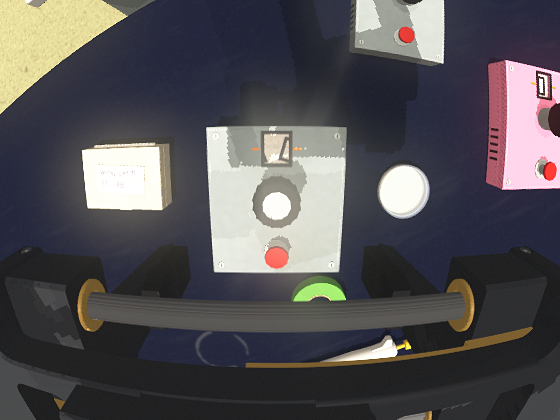

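The wrist view shows the numberer centred, with the window at (277,149), the knob at (275,205) and the plunger at (276,257). I crop the window, enlarge it and turn it upright.

```bash
python3 - <<'E'
import cv2,numpy as np
f=cv2.imread('pics/w1.png')[120:180,237:317]
a=cv2.resize(f[::-1,::-1],None,fx=8,fy=8,interpolation=cv2.INTER_CUBIC)
cv2.imwrite('pics/c1.png',a)
E
```

```text
(no output)
```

View pics/c1.png

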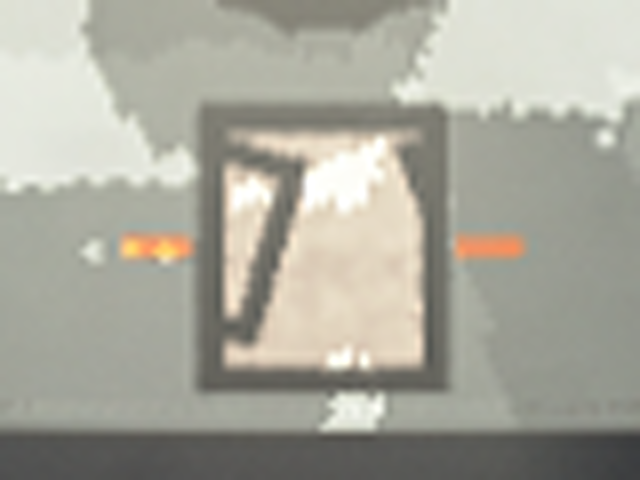

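The left digit looks like a "0" tilted about 0.3 rad, with a 1 coming in from the right, so the wheel is at about 0.3. Next I grip the knob and turn it clockwise in steps, logging the moment to find where the free play ends.

```bash
python3 - <<'E'
from h import *
k=np.array([.527,.0556])
env.movel([*k,.079],vel=.1)
env.grab(30); s=env.sense(); print('gap',s['finger_gap'],s['finger_force'],s['contact_force'],s['position'])
q=s['joint_positions'].copy(); j0=q[5]
for i in range(8):
    q[5]+=.15; env.set_joints(q); s=env.sense(); print(round(s['joint_positions'][5]-j0,3),s['moment'].round(3),s['contact_force'].round(1),round(s['t'],2))
shot('wrist','w2.png')
E
```

```text
gap 0.039455147056906746 29.979858342558146 [2.2127078  4.18835757 0.5043003 ] [0.52748286 0.05651426 0.07914608]
0.146 [ 0.1   -0.035 -0.05 ] [ 1.6  2.5 -0.9] 5.13
0.294 [ 0.352 -0.164 -0.002] [ 2.3  3.2 -0.7] 5.4
0.445 [ 0.501 -0.25   0.036] [ 2.5  4.4 -1.8] 5.67
0.595 [ 0.62  -0.271  0.003] [ 2.3  4.2 -1.5] 5.93
0.745 [ 0.658 -0.332  0.018] [ 3.5  5.4 -2. ] 6.2
0.895 [ 0.749 -0.331 -0.069] [ 3.6  5.7 -3.9] 6.47
1.045 [ 0.809 -0.422 -0.012] [ 6.2  6.1 -2.8] 6.73
1.195 [ 0.838 -0.484  0.014] [ 3.9  6.6 -3.2] 7.0
```

View pics/w2.png

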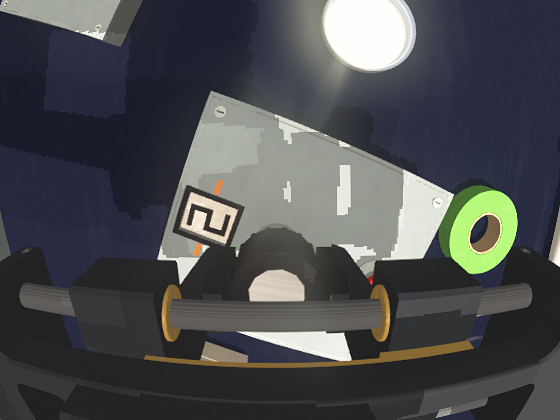

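The window at (208,216) shows a 2 or a 5, nearly centred. I rectify the crop so that the knob is up.

```bash
cat >> h.py <<'E'
def wpix(im,P):
    T=im['cam_to_world'];K=im['K'];p=(np.asarray(P)-T[:3,3])@T[:3,:3]
    x,y,z=p[...,0],-p[...,1],-p[...,2]
    r=np.hypot(x,y);th=np.arctan2(r,z)
    return np.stack([K[0,2]+K[0,0]*th*x/r,K[1,2]+K[1,1]*th*y/r],-1).astype(np.float32)
def window(im,f,knob=(.527,.0556),yaw=-.4053,h=.044,half=.024,S=480):
    # rectified: knob (+x of box) up, box -y right
    v,u=np.mgrid[:S,:S]; lx=-.042-(v-S/2)/S*2*half; ly=-(u-S/2)/S*2*half
    c,s=np.cos(yaw),np.sin(yaw)
    P=np.stack([knob[0]+c*lx-s*ly,knob[1]+s*lx+c*ly,np.full(lx.shape,h)],-1)
    m=wpix(im,P);a=cv2.remap(im['frame'],m[...,0],m[...,1],cv2.INTER_CUBIC)
    cv2.imwrite('pics/'+f,a[:,:,::-1])
E
python3 - <<'E'
from h import *
window(env.get_image('wrist'),'c2.png')
E
```

```text
(no output)
```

View pics/c2.png

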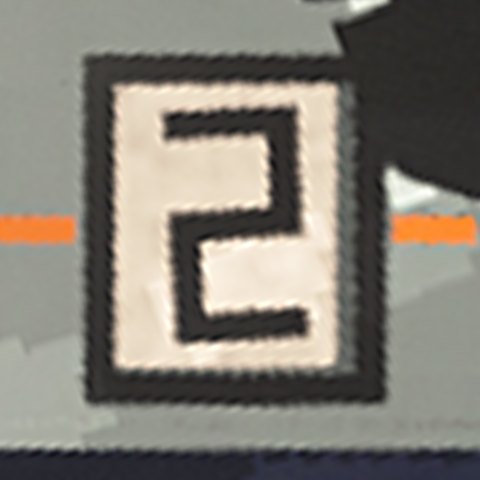

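It is clearly a 2, about 0.06 rad short of centred once its tilt and the parallax are allowed for. I turn 1.93 rad further, release, rise and check from above.

```bash
python3 - <<'E'
from h import *
s=env.sense();q=s['joint_positions'].copy();j=q[5]
for d in (.65,1.3,1.93):
    q[5]=j+d;env.set_joints(q)
env.sleep(.2);print(env.sense()['joint_positions'][5]-j,env.sense()['moment'],env.sense()['position'])
env.release()
k=[.527,.0556]
env.movel([*k,.20],vel=.15)
# bring the camera over the window: tool +/-x side carries it; half-turned view
env.reach([*k,.20],quat(-.4053+np.pi/2))
T=env.get_image('wrist')['cam_to_world'];print('cam',T[:3,3],-T[:3,2],env.sense()['position'])
w=env.get_image('wrist');window(w,'c3.png',half=.02);print(env.sense()['t'])
E
```

```text
1.9242955313302368 [-0.2209994  -0.75253962  0.04114197] [0.52935412 0.05616496 0.07919765]
cam [0.46212569 0.08267329 0.33764621] [ 0.25104948 -0.10780282 -0.96195255] [0.52698298 0.05559766 0.19994731]
13.8167
```

View pics/c3.png

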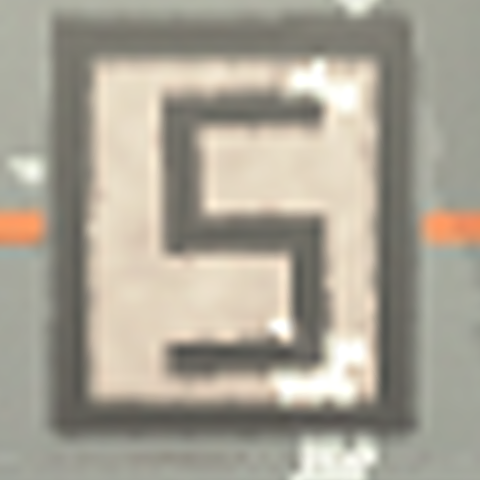

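The 5 is centred to about 0.02 rad: digit centre at x≈245, window centre at 234. I close the fingers and press the plunger slowly with a force limit.

```bash
python3 - <<'E'
from h import *
p=[.5857,.0304]
env.grab(20)
env.reach([*p,.15],quat(-.4053+np.pi/2))
env.movel([*p,.078],vel=.06); env.sleep(.3)
s=env.sense();f0=s['contact_force'][2];print(s['position'],s['contact_force'])
r=env.movel([*p,.056],vel=.005,force_limit=12.5)
for i in range(3):
    s=env.sense();print(r,s['position'].round(4),(s['contact_force']).round(2),f0,s['t']);env.sleep(.1)
E
```

```text
[0.58582025 0.03040671 0.07821658] [ 1.40805415 -0.38812918  0.72684011]
True [0.5857 0.0304 0.0608] [-0.91  0.16  5.26] 0.7268401149119339 20.2833
True [0.5857 0.0304 0.0608] [-0.97 -0.18  5.2 ] 0.7268401149119339 20.3833
True [0.5857 0.0304 0.0608] [-0.34  0.01  4.18] 0.7268401149119339 20.4833
```

It stopped 11 mm down, which is probably the seat, and the force then relaxed. I continue in small steps to a held force of about 13 N.

```bash
python3 - <<'E'
from h import *
z=env.sense()['position'][2]
for i in range(20):
    z-=.0002; r=env.movel([.5857,.0304,z],vel=.005,force_limit=9)
    env.sleep(.15);s=env.sense();f=s['contact_force'][2];print(r,round(z,4),s['position'][2].round(4),f.round(2))
    if f>13: break
E
```

```text
False 0.0606 0.0608 6.62
False 0.0604 0.0607 6.82
False 0.0602 0.0607 8.63
False 0.06 0.0607 11.25
False 0.0598 0.0607 11.32
False 0.0596 0.0606 12.01
False 0.0594 0.0605 14.02
```

The seat is firm: 14 N held with the position stalled. I retreat and check once more.

```bash
python3 - <<'E'
from h import *
env.sleep(.2);print(env.sense()['contact_force'])
env.movel([.5857,.0304,.16],vel=.08)
env.reach([.527,.0556,.20],quat(-.4053+np.pi/2))
w=shot('wrist','w4.png');window(w,'c4.png',half=.02)
a=cv2.hconcat([cv2.resize(cv2.imread('pics/w4.png'),(480,360)),cv2.resize(cv2.imread('pics/c4.png'),(300,360))]);cv2.imwrite('pics/f.png',a)
print(env.sense()['t'],env.sense()['contact_force'])
E
```

```text
[-4.94517298  0.42051799 12.54880682]
25.4417 [ 0.0810322  -0.03324298 -0.5853714 ]
```

View pics/f.png

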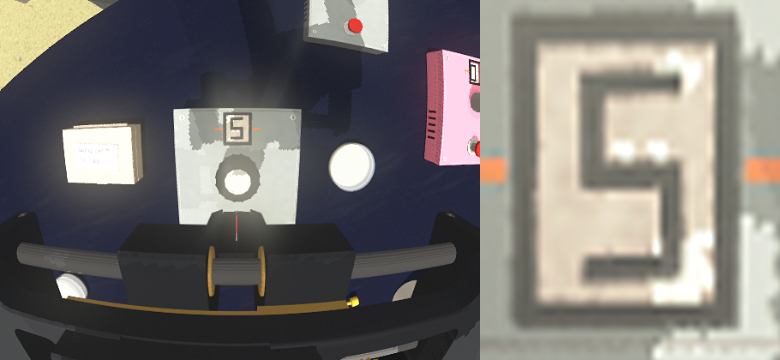

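The 5 is still centred at (237,128), and the dish and slide box have not moved. The closed fingers hide the plunger and tape roll in this view, but the fingers only went straight down over the plunger.

```bash
python3 -c "
from station import env
print(env.sign_off())"
```

```text
the job is handed in; nothing more can be done
None
```

The job is handed in: the knob was turned until 5 stood centred in the window, the plunger was pressed about 11 mm down onto its seat at about 14 N and let go, and the slide box and dish looked unmoved afterwards (the fingers hid the tape roll and plunger in the last picture).

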